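Hold an acrylic panel in the slot of a UV lamp box

ROBOT

A 6-joint arm with a two-finger parallel gripper is mounted at the origin on the work surface. World frame = base frame: x ahead of the robot, y to its left, z up, the work surface at z = 0. Lengths are in m, angles in degrees, forces in N, time in s.
With the tool pointing down it reaches from about 0.3 to 0.875 m from the base axis. Payload 4.2 kg.
Tool frame: the origin (TCP) lies where the fingers leave the gripper's body, on its centre line; the fingertips stand 73 mm ahead of it and the grasp point (between the pads) lies grip_depth ahead of it (grip_depth is the distance from the TCP to the grasp point, in m); z points along the fingers, y is the line along which they close (so a half turn about z gives the same grasp; the last joint's range is limited). The gripper opens to 85 mm and grips with 20 to 120 N. Pads are 22 mm wide; open, the fingers measure 114 mm over their backs; the gripper's body (76 mm by 85 mm) begins 54 mm behind the grasp point. The pads swing forward as they close: fully open they stand 13 mm farther back than shut.
Start: joints at [63.656, 18.312, 89.639, -0, 72.044, -1.146], TCP at [0.245, 0.52, 0.304] pointing down, gripper open.
Joint ranges: [-177.97, 177.97], [-48.28, 115.42], [12.27, 149.76], [-77.06, 257.06], [2.81, 150.46], [-146.56, 146.56]. Speed limits (degrees/s): [147.25, 147.25, 180, 180, 180, 180].

INTERFACE

Orientations are given as a 3x3 rotation matrix whose columns are the frame's x, y, z axes.
In Python, from rig import get_obs, read_camera, sign_off, grip_depth gives the robot as it stands. The module is installed in compiled form; this text tells all that it offers.
- The arm moves only by the tool drive_tool, never from a script. Its argument "steps" is a list of rows, each an object of numbers: "x", "y", "z": the shift along the tool's x, y, z in m; "turn": the turn about the tool's z in degrees; "hand": the finger opening in m, from 0 to 0.0854. A call has exactly 8 rows; each row is the pose to reach, as a shift and turn from the pose commanded when the call began, along the tool's axes at that moment; what a row does not reach only later rows make up. A row lasts 1/8 s, in which the tool goes at most 62.5 mm and 10.7 degrees, less where a joint would pass 70% of its speed; a pose out of reach is approached as far as the arm can. A call with a gripper value outside its range is refused whole. The fingers move at their own pace and stop on an object; "newtons" is the grip in N (left out, the last holds). Time passes only in rows, so rows that repeat a pose let the fingers close, or fill a call up. It gives the time, the measured TCP pose, the force, the opening and the grip force at its end, in the units of the state.
- get_obs(): the state, without advancing time (a new reading comes with each control period).
- read_camera(name): name is "side" or "top" or "wrist"; returns a dict with "img" (384x512x3 uint8, red, green, blue), "fx", "fy", "cx", "cy" (pixels), "rvec" (rotation vector, rad) and "tvec" (3), from world to camera coordinates, as OpenCV has them; the wrist camera has in their place "mount" (4x4, takes a point from camera to tool coordinates, whose origin is the TCP and whose axes are the flange's). Camera axes: x right, y down, z forward; pixel columns grow to the right and rows downward; lengths in m; the calibration is good to about 2 mm. A picture is of the moment at which its call begins: read the wrist's pose just before it. There is no depth.
- sign_off(): hands the job in; it is judged then, once.
The state is a dict: "clock": time; "qpos": joint angles; "joint_vel": joint speeds; "effort": joint torques, N m; "position": TCP position; "ee_rot": TCP orientation; "force": force on the tool from outside, world axes, zero at the start; "moment": the same for the moment, N m; "gripper_width": finger opening in m; "grasp_force": force on a finger pad.
Only numpy, scipy, OpenCV 4.12 (cv2) and the standard library are available. Lean on these libraries where they do the work, as an engineer would, in place of code of your own. Each camera call takes 0.05 s, during which the arm holds its last target. There are 200 camera calls.

TASK

Get the bonded acrylic panel under the UV lamp: lift the yellow lid off the lamp box by its knob, set it down gently on the blue mat, knob up, and let go of it. Then take the panel by its black grip out of the wooden stand, lower it upright through the slot in the lamp box until its orange line is level with the top of the slot, and finish while still holding it there, still, its weight in the gripper and not pressed against the box. Leave the other things on the bench where they are.

Things in the scene. Friction and masses are not known exactly. Their poses are not given: they have to be found in the camera images.
- uvbox: White UV lamp box, fixed to the bench, 150 x 120 x 100 mm (x, y, z), origin at the centre of its underside, z up; controls on its -x face. On top stands a dark steel neck, 70 mm (x) x 100 mm (y), 12 mm high, its top 112 mm above the bench, with the slot straight down through its middle. The inside is hollow down to 5 mm above the bench. The box, the stand and the mat may each be in the left, middle or right place in front of the robot.
- slot (a point): Centre of the slot's mouth, in the plane of the neck's top, 112 mm above the bench; axes are the box's (z up). The slot is 8 mm wide (x) and 44 mm long (y): 2 mm more than the panel in both; its edge has a lead-in chamfer of 2 mm and a painted violet frame round it. Narrow for 12 mm of depth, 16 x 52 mm for the next 8 mm, then the hollow box. Hidden under the lid at first.
- lid: Loose yellow dust lid over the neck of the lamp box, 82 mm (x) x 112 mm (y), 15 mm high without its knob: 5 mm plate with a 10 mm deep, 4 mm thick skirt that fits round the neck with 2 mm to spare on each side (lift it straight up by 12 mm or more before going sideways). Origin at the centre of the skirt's lower edge, z up. On the neck the origin is 102 mm above the bench; lying on the mat, 3 mm. 105 to 210 g.
- lid_knob (a point): Top centre of the lid's black knob: an upright cylinder 22 mm across and 27 mm high, from the lid's plate (15 mm above the lid's origin) to this point (42 mm above it).
- stand: Wooden stand, fixed, 70 x 90 x 34 mm, origin at the centre of its underside. A blind slot 8 mm (x) x 44 mm (y), 22 mm deep, in its top holds the panel upright.
- panel: Pale blue clear acrylic panel upright in a black grip; one rigid piece, 56 to 112 g. Panel: 6 mm thick (x), 42 mm wide (y), 75 mm from its lower edge up to the underside of the grip. Grip: 16 mm thick (x), 40 mm wide (y), 45 mm high, too thick for the slot. Origin at the centre of the lower edge, z up; the same either way round (half turn about z). At first it stands in the stand, its origin 12 mm above the bench, its axes along the stand's.
- panel_line (a point): Middle of the orange line round the panel (3 mm tall), 35 mm above the panel's lower edge; axes are the panel's.
- panel_grip (a point): Centre of the black grip, 97.5 mm above the panel's lower edge; the grip reaches 22.5 mm above and below it. Pinch it across its 16 mm (x).
- mat: Blue mat, fixed flat on the bench, 160 mm (x) x 180 mm (y), 3 mm thick, origin at the centre of its underside. The lid goes here.
- screwdriver: Bystander: small yellow screwdriver lying down, 130 mm long along its x.
- tape: Bystander: roll of red tape lying flat, 64 mm across, 19 mm high.
- jar: Bystander: amber jar with green cap, 48 mm across, 60 mm high.
- multimeter: Bystander: red multimeter lying down, 150 x 78 mm (x, y), 43 mm high.
- battery: Bystander: black and yellow tool battery, 75 x 60 mm, 60 mm high.
- pliers: Bystander: blue-handled pliers lying down, about 155 mm long along x, 14 mm high.

How it is judged:
By the outcome, as a careful person would: the job done as asked, in the order asked, and still so for the second after the job is handed in, while the arm keeps its last pose, push and grip.
It also fails if it takes over 72 s, if anything falls off the work surface, if the arm or the gripper's body presses on something with over 40 N, if the wrist force passes 120 N, or if a joint passes its speed limit or range.

## Working session

There is one attempt and no reset: what is moved stays moved. The work goes in short steps, Python scripts to look and compute and a tool call to move; the robot and the scene stay as the last step left them, time stands still between calls to the robot, and variables do not carry over. Pictures are saved under pics/ and viewed, at most 13 in all, crops included, and the job is handed in when it is done.

Besides the shell and the picture viewer there is one more tool, called after ">>>" as name([rows], argument=value, ...), one row to a line, values as JSON. drive_tool: Moves the arm, as the interface text tells. Its arguments: {"type":"object","properties":{"steps":{"type":"array"},"newtons":{"type":"number"}},"required":["steps"]}

```bash
mkdir -p pics
cat > h.py <<'E'
import numpy as np, cv2
from rig import get_obs, read_camera, grip_depth
def cam(name):
    o=get_obs(); c=read_camera(name)
    K=np.array([[c['fx'],0,c['cx']],[0,c['fy'],c['cy']],[0,0,1]])
    if 'mount' in c:
        M=np.array(c['mount']); R=np.array(o['ee_rot'])@M[:3,:3]; C=np.array(o['position'])+np.array(o['ee_rot'])@M[:3,3]
    else:
        Rw=cv2.Rodrigues(np.array(c['rvec'],float))[0]; R=Rw.T; C=-R@np.array(c['tvec'],float).ravel()
    return dict(img=np.array(c['img']),K=K,R=R,C=C)
def save(c,n): cv2.imwrite('pics/'+n,c['img'][:,:,::-1])
def ray(c,uv): 
    d=c['R']@np.linalg.inv(c['K'])@np.array([uv[0],uv[1],1.]); return d/np.linalg.norm(d)
def onz(c,uv,z): d=ray(c,uv); return c['C']+d*(z-c['C'][2])/d[2]
def tri(obs):
    A=np.zeros((3,3));b=np.zeros(3)
    for c,uv in obs:
        d=ray(c,uv);P=np.eye(3)-np.outer(d,d);A+=P;b+=P@c['C']
    return np.linalg.solve(A,b)
def proj(c,X):
    p=c['K']@(c['R'].T@(np.array(X)-c['C'])); return p[:2]/p[2]
E
python3 - <<'E'
from h import *
o=get_obs();print({k:np.round(v,3).tolist() for k,v in o.items()},grip_depth)
a=[]
for n in('top','side','wrist'):
    c=cam(n);save(c,n+'1.png');a.append(c['img']);print(n,c['C'].round(3),c['R'].round(2).tolist(),c['K'][0,0])
E
```

```text
{'clock': 0.0, 'qpos': [63.655, 18.351, 89.705, -0.002, 72.044, -1.146], 'joint_vel': [0.025, 0.059, -0.008, 0.07, 0.117, 0.103], 'effort': [0.0, -41.553, -23.416, -0.0, 0.008, -0.0], 'position': [0.245, 0.52, 0.303], 'ee_rot': [[-0.905, 0.426, -0.001], [0.426, 0.905, -0.002], [-0.0, -0.002, -1.0]], 'force': [0.719, -0.272, 0.294], 'moment': [0.09, -0.022, -0.063], 'grasp_force': 0.0, 'gripper_width': 0.086} 0.0539
top [ 0.511 -0.001  0.923] [[0.0, -1.0, 0.07], [-1.0, 0.0, 0.02], [-0.02, -0.07, -1.0]] 371.96473483128904
side [0.422 0.747 0.685] [[-0.98, -0.1, 0.15], [-0.18, 0.59, -0.79], [-0.01, -0.8, -0.6]] 401.926662219726
wrist [0.177 0.553 0.373] [[0.43, 0.86, 0.27], [0.9, -0.41, -0.13], [-0.0, 0.3, -0.96]] 334.0159759637569
```

View pics/top1.png

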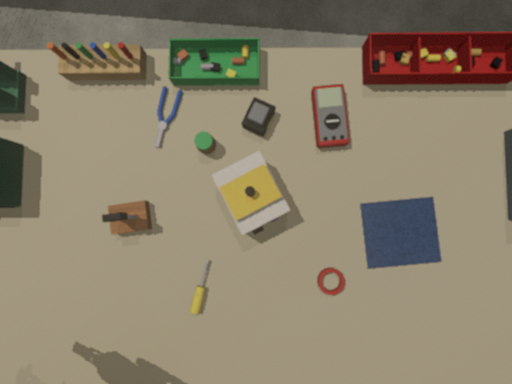

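View pics/side1.png

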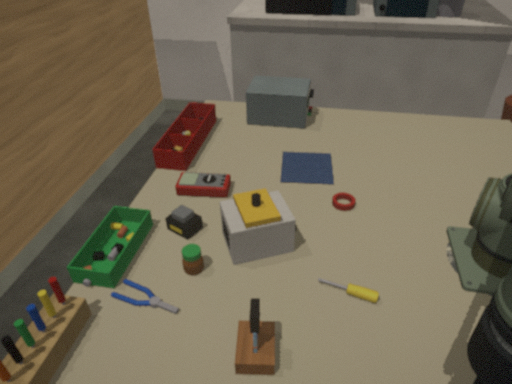

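The top view shows the lamp box with the lid in the middle (knob at 250,191), the stand with the panel on the left (grip at ~115,217, stand at 130,218) and the mat on the right (400,232). In the side view the knob is at (256,200), the grip at (255,312) and the stand at (256,348).

```bash
cat >> h.py <<'E'
def hsv(c): return cv2.cvtColor(c['img'],cv2.COLOR_RGB2HSV)
def blob(m,roi=None,near=None):
    m=m.astype(np.uint8)*255
    if roi: k=np.zeros_like(m);k[roi[1]:roi[3],roi[0]:roi[2]]=1;m=m*k
    cs=cv2.findContours(m,cv2.RETR_EXTERNAL,cv2.CHAIN_APPROX_NONE)[0]
    return max(cs,key=cv2.contourArea)
def rect(ct,c,z):
    P=np.array([onz(c,p,z)[:2] for p in ct[:,0,:]+0.0],np.float32)
    (x,y),(w,h),a=cv2.minAreaRect(P); 
    if w>h: w,h,a=h,w,a+90   # a: direction (deg) of the short side
    a=(a+90)%180-90
    return np.round([x,y,w,h,a],4)
def cen(ct): M=cv2.moments(ct); return np.array([M['m10'],M['m01']])/M['m00']
E
python3 - <<'E'
from h import *
t=cam('top');s=cam('side')
H=hsv(t);h,S,V=[H[:,:,i].astype(int) for i in range(3)]
yel=(h>18)&(h<34)&(S>170)&(V>120)
lid=blob(yel,(205,150,295,240));print('lid',rect(lid,t,.117))
mat=blob((h>95)&(h<125)&(S>90),(350,185,450,280));print('mat',rect(mat,t,.003))
kn=blob(V<70,(240,180,262,203));print('knob px',cen(kn),cv2.boundingRect(kn))
wood=blob((h<18)&(S>90)&(V<200),(90,190,165,245));print('stand',rect(wood,t,.034),cv2.boundingRect(wood))
gr=blob(V<60,(95,205,135,232));print('grip',cen(gr),cv2.boundingRect(gr), 'top rect',cv2.minAreaRect(gr))
H=hsv(s);V=H[:,:,2]
k2=blob(V<70,(245,190,268,212));g2=blob(V<60,(240,290,270,340));print('side',cen(k2),cv2.boundingRect(k2),cen(g2),cv2.boundingRect(g2))
print('knob c',tri([(t,cen(kn)),(s,cen(k2))]),'grip c',tri([(t,cen(gr)),(s,cen(g2))]))
print('uvbox', rect(blob((H:=hsv(t))[:,:,1]<60,(205,145,295,240)),t,.1))
for n,c,b in(('t',t,(70,185,170,250)),('s',s,(220,285,290,385))):
    cv2.imwrite(f'pics/z{n}.png',cv2.resize(c['img'][b[1]:b[3],b[0]:b[2],::-1],None,fx=4,fy=4))
E
```

```text
Traceback (most recent call last):
  File "h.py", line 27, in blob
    return max(cs,key=cv2.contourArea)
ValueError: max() iterable argument is empty
```

Run:
```python
from h import *
t=cam('top');s=cam('side')
H=hsv(t)
for p in((232,196),(250,191),(400,232),(135,210),(115,217),(225,170)): print(p,H[p[1],p[0]])
h,S,V=[H[:,:,i].astype(int) for i in range(3)]
yel=(h>18)&(h<34)&(S>170)
def go(f):
    try: f()
    except Exception as e: print('x',e)
lid=lambda:print('lid',rect(blob((h>15)&(h<38)&(S>150),(205,150,295,240)),t,.117)); go(lid)
go(lambda:print('mat',rect(blob((h>95)&(h<125)&(S>90),(350,185,450,280)),t,.003)))
go(lambda:print('stand',rect(blob((h<18)&(S>110)&(V<200),(90,190,165,245)),t,.034)))
H2=hsv(s);V2=H2[:,:,2]
kn=blob(V<70,(240,180,262,203));gr=blob(V<60,(95,205,135,232))
k2=blob(V2<70,(245,190,268,212));g2=blob(V2<60,(240,290,270,340))
for a in(kn,gr,k2,g2):print(cen(a),cv2.boundingRect(a))
print('knob c',tri([(t,cen(kn)),(s,cen(k2))]),'grip c',tri([(t,cen(gr)),(s,cen(g2))]))
```

```text
(232, 196) [ 24 144 182]
(250, 191) [19 60 72]
(400, 232) [107  92  91]
(135, 210) [ 14 128 140]
(115, 217) [19 42 66]
(225, 170) [ 20  25 181]
lid [0.5535 0.0218 0.     0.0043 0.0031]
mat [ 0.4974 -0.3676  0.1087  0.127  88.2462]
stand [0.5144 0.3224 0.0675 0.093  8.4194]
[249.953125   191.24479167] (247, 188, 7, 8)
[122.72108844 216.07482993] (120, 213, 7, 7)
[255.94666667 199.61333333] (253, 194, 7, 12)
[254.57526882 316.03686636] (250, 299, 9, 35)
knob c [0.5690267  0.02790096 0.13002419] grip c [0.51631689 0.3146969  0.09292778]
```

Run:
```python
from h import *
t=cam('top')
H=hsv(t);h,S,V=[H[:,:,i].astype(int) for i in range(3)]
L=blob((h>18)&(h<30)&(S>95),(205,150,295,240));print('lid',rect(L,t,.117),cv2.boundingRect(L))
M=blob((h>95)&(h<125)&(S>60),(350,185,450,280));print('mat',rect(M,t,.003),cv2.boundingRect(M))
print('stand',rect(blob((h<18)&(S>90)&(V<200),(90,190,165,245)),t,.034))
print('nonbench box',rect(blob((S<50)&(V>120),(200,145,300,245)),t,.1))
o=get_obs();p=np.array(o['position']);R=np.array(o['ee_rot'])
# above knob with standoff
print('shift to over knob, z .28:',R.T@(np.array([.569,.028,.30])-p))
```

```text
lid [5.69300e-01 2.77000e-02 8.23000e-02 1.12200e-01 2.78667e+01] (220, 165, 62, 55)
mat [ 0.4786 -0.3349  0.1541  0.1743  5.4788] (362, 198, 78, 69)
stand [0.5145 0.3214 0.0707 0.0973 8.1637]
nonbench box [5.35500e-01 1.10000e-02 7.70000e-02 1.23500e-01 2.63096e+01]
shift to over knob, z .28: [-0.50293103 -0.30736865  0.00386612]
```

>>> drive_tool([
  {"x": -0.025, "y": -0.015, "z": 0, "turn": 2},
  {"x": -0.07, "y": -0.043, "z": 0, "turn": 5},
  {"x": -0.12, "y": -0.073, "z": 0, "turn": 10},
  {"x": -0.17, "y": -0.104, "z": 0, "turn": 15},
  {"x": -0.22, "y": -0.134, "z": 0, "turn": 20},
  {"x": -0.27, "y": -0.165, "z": 0, "turn": 25},
  {"x": -0.32, "y": -0.196, "z": 0, "turn": 31},
  {"x": -0.37, "y": -0.226, "z": 0, "turn": 37},
])

```text
invalid input at $.steps[0]: expected keys x, y, z, turn, hand
```

```bash
cat >> h.py <<'E'
def yaw(R): return np.degrees(np.arctan2(R[1,1],R[0,1]))
def to(X,yw=None):
    o=get_obs();p=np.array(o['position']);R=np.array(o['ee_rot']);y=yaw(R)
    print('pos',p.round(4),'yaw',round(y,2),'F',np.round(o['force'],2),'w',round(o['gripper_width'],4),'t',o['clock'])
    print('shift',(R.T@(np.array(X)-p)).round(4),'turn',None if yw is None else round((y-yw+90)%180-90,2))
E
python3 -c "
from h import *
to([.5693,.028,.30],27.9)"
```

```text
pos [0.2448 0.5202 0.3038] yaw 64.8 F [ 0.89  0.54 -0.44] w 0.0855 t 0.4
shift [-0.5032 -0.3072  0.0039] turn 36.9
```

>>> drive_tool([
  {"x": -0.025, "y": -0.015, "z": 0, "turn": 2, "hand": 0.085},
  {"x": -0.07, "y": -0.043, "z": 0, "turn": 5, "hand": 0.085},
  {"x": -0.12, "y": -0.073, "z": 0, "turn": 10, "hand": 0.085},
  {"x": -0.17, "y": -0.104, "z": 0, "turn": 15, "hand": 0.085},
  {"x": -0.22, "y": -0.134, "z": 0, "turn": 20, "hand": 0.085},
  {"x": -0.27, "y": -0.165, "z": 0, "turn": 25, "hand": 0.085},
  {"x": -0.32, "y": -0.196, "z": 0, "turn": 31, "hand": 0.085},
  {"x": -0.37, "y": -0.226, "z": 0, "turn": 37, "hand": 0.085},
])

```text
clock: 1.4
position: [0.4842, 0.1565, 0.3042]
ee_rot: [[-0.463, 0.886, 0.001], [0.886, 0.463, 0.001], [0.0, 0.001, -1.0]]
force: [0.8, 0.5, 0.8]
gripper_width: 0.085
grasp_force: 0.0
```

```bash
python3 -c "
from h import *
to([.5693,.028,.30],27.9)"
```

```text
pos [0.4842 0.1565 0.3042] yaw 27.6 F [0.82 0.52 0.79] w 0.085 t 1.4
shift [-0.1533  0.0159  0.0042] turn -0.3
```

>>> drive_tool([
  {"x": -0.05, "y": 0.005, "z": 0, "turn": 0, "hand": 0.085},
  {"x": -0.1, "y": 0.01, "z": 0, "turn": 0, "hand": 0.085},
  {"x": -0.135, "y": 0.014, "z": 0, "turn": 0, "hand": 0.085},
  {"x": -0.15, "y": 0.016, "z": 0.002, "turn": 0, "hand": 0.085},
  {"x": -0.153, "y": 0.016, "z": 0.004, "turn": 0, "hand": 0.085},
  {"x": -0.153, "y": 0.016, "z": 0.004, "turn": 0, "hand": 0.06},
  {"x": -0.153, "y": 0.016, "z": 0.004, "turn": 0, "hand": 0.06},
  {"x": -0.153, "y": 0.016, "z": 0.004, "turn": 0, "hand": 0.06},
])

```text
clock: 2.4
position: [0.5686, 0.0312, 0.3002]
ee_rot: [[-0.467, 0.884, 0.0], [0.884, 0.467, 0.0], [0.0, 0.0, -1.0]]
force: [0.3, 1.0, 0.0]
gripper_width: 0.0601
grasp_force: 0.0
```

Run:
```python
from h import *
c=cam('wrist');save(c,'w2.png')
to([.5693,.028,.30],27.9); print(proj(c,[.5693,.0277,.144]))
```

```text
pos [0.5687 0.031  0.3001] yaw 27.86 F [-0.38 -0.09 -0.64] w 0.0601 t 2.45
shift [-0.003  -0.0008  0.0001] turn -0.04
[253.85417998 201.19183385]
```

View pics/w2.png

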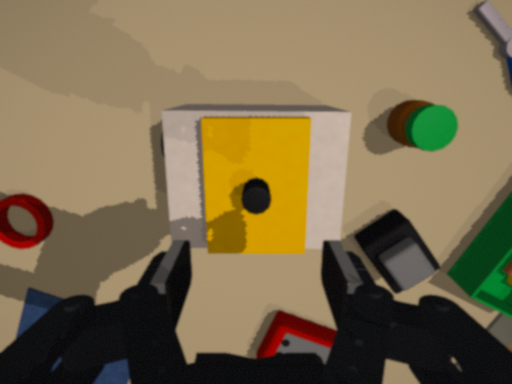

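The wrist view shows the lid (200–310, 116–253) with the knob at (257,196), nearly centred between the open fingers.

Run:
```python
from h import *
c=cam('wrist')
H=hsv(c);h,S,V=[H[:,:,i].astype(int) for i in range(3)]
L=blob((h>18)&(h<30)&(S>180),(180,100,330,270));print('lid',rect(L,c,.117),cv2.boundingRect(L))
k=blob(V<60,(235,170,280,225));print(cen(k),cv2.boundingRect(k));r=cv2.boundingRect(k)
# knob top disc: upper? print extents at both heights
kc=cen(k);print('at .13',onz(c,kc,.13))
t=cam('top');Ht=hsv(t)
kn=blob(Ht[:,:,2]<70,(240,180,262,203));print('tri',tri([(c,kc),(t,cen(kn))]))
g=[.5693,.028,.193];to(g,27.9)
```

```text
lid [ 0.5699  0.029   0.0816  0.1117 27.8753] (201, 117, 110, 136)
[255.50423729 195.49081921] (242, 179, 28, 34)
at .13 [0.5705804  0.02780704 0.13      ]
tri [0.5606591  0.02113646 0.11960027]
pos [0.5688 0.0307 0.3   ] yaw 27.83 F [-0.51  0.17 -0.03] w 0.0605 t 2.55
shift [-0.0027 -0.0008  0.107 ] turn -0.07
```

>>> drive_tool([
  {"x": -0.003, "y": 0, "z": 0.03, "turn": 0, "hand": 0.055},
  {"x": -0.003, "y": 0, "z": 0.065, "turn": 0, "hand": 0.055},
  {"x": -0.003, "y": 0, "z": 0.09, "turn": 0, "hand": 0.05},
  {"x": -0.003, "y": 0, "z": 0.103, "turn": 0, "hand": 0.045},
  {"x": -0.003, "y": 0, "z": 0.106, "turn": 0, "hand": 0.035},
  {"x": -0.003, "y": 0, "z": 0.106, "turn": 0, "hand": 0.01},
  {"x": -0.003, "y": 0, "z": 0.106, "turn": 0, "hand": 0.01},
  {"x": -0.003, "y": 0, "z": 0.106, "turn": 0, "hand": 0.01},
], newtons=50)

```text
clock: 3.55
position: [0.5706, 0.0278, 0.1947]
ee_rot: [[-0.466, 0.885, 0.002], [0.885, 0.466, 0.0], [-0.001, 0.001, -1.0]]
force: [0.6, -0.0, 1.7]
gripper_width: 0.0205
grasp_force: 49.2
```

>>> drive_tool([
  {"x": 0, "y": 0, "z": -0.004, "turn": 0, "hand": 0.01},
  {"x": 0, "y": 0, "z": -0.012, "turn": 0, "hand": 0.01},
  {"x": 0, "y": 0, "z": -0.025, "turn": 0, "hand": 0.01},
  {"x": 0, "y": 0, "z": -0.04, "turn": 0, "hand": 0.01},
  {"x": 0, "y": 0, "z": -0.055, "turn": 0, "hand": 0.01},
  {"x": 0, "y": 0, "z": -0.065, "turn": 0, "hand": 0.01},
  {"x": 0, "y": 0, "z": -0.07, "turn": 0, "hand": 0.01},
  {"x": 0, "y": 0, "z": -0.07, "turn": 0, "hand": 0.01},
])

```text
clock: 4.55
position: [0.5703, 0.0277, 0.2641]
ee_rot: [[-0.466, 0.885, 0.0], [0.885, 0.466, 0.0], [-0.0, 0.0, -1.0]]
force: [-0.6, 0.6, -1.9]
gripper_width: 0.0202
grasp_force: 49.1
```

```bash
python3 -c "
from h import *
c=cam('wrist');save(c,'w3.png')
to([.4786,-.3349,.265],5.5)"
```

```text
pos [0.5701 0.0277 0.2637] yaw 27.8 F [ 0.6  -0.26 -2.84] w 0.0203 t 4.6
shift [-0.2781 -0.2501 -0.0013] turn 22.3
```

View pics/w3.png

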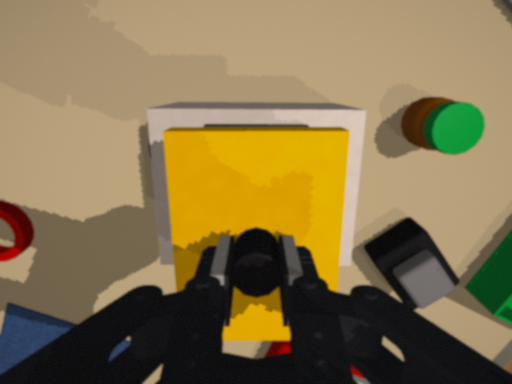

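The lid (165–348, 127–340) is held level in the fingers and clear of the neck, at z about 0.26.

>>> drive_tool([
  {"x": -0.012, "y": -0.011, "z": 0, "turn": 1, "hand": 0.01},
  {"x": -0.039, "y": -0.035, "z": 0, "turn": 3, "hand": 0.01},
  {"x": -0.078, "y": -0.07, "z": 0, "turn": 6, "hand": 0.01},
  {"x": -0.117, "y": -0.105, "z": 0, "turn": 9, "hand": 0.01},
  {"x": -0.156, "y": -0.14, "z": 0, "turn": 13, "hand": 0.01},
  {"x": -0.195, "y": -0.175, "z": 0, "turn": 16, "hand": 0.01},
  {"x": -0.228, "y": -0.205, "z": 0, "turn": 19, "hand": 0.01},
  {"x": -0.253, "y": -0.228, "z": 0, "turn": 21, "hand": 0.01},
])

```text
clock: 5.6
position: [0.4849, -0.3049, 0.2634]
ee_rot: [[-0.115, 0.993, -0.001], [0.993, 0.115, 0.0], [0.0, -0.001, -1.0]]
force: [-0.2, -0.5, -0.6]
gripper_width: 0.0202
grasp_force: 49.1
```

```bash
python3 -c "
from h import *
to([.4786,-.3349,.265],5.5)"
```

```text
pos [ 0.4849 -0.3049  0.2634] yaw 6.59 F [-0.16 -0.52 -0.61] w 0.0202 t 5.6
shift [-0.0291 -0.0097 -0.0016] turn 1.09
```

>>> drive_tool([
  {"x": -0.016, "y": -0.005, "z": 0.005, "turn": 0.5, "hand": 0.01},
  {"x": -0.026, "y": -0.009, "z": 0.02, "turn": 1, "hand": 0.01},
  {"x": -0.029, "y": -0.01, "z": 0.045, "turn": 1, "hand": 0.01},
  {"x": -0.029, "y": -0.01, "z": 0.075, "turn": 1, "hand": 0.01},
  {"x": -0.029, "y": -0.01, "z": 0.105, "turn": 1, "hand": 0.01},
  {"x": -0.029, "y": -0.01, "z": 0.13, "turn": 1, "hand": 0.01},
  {"x": -0.029, "y": -0.01, "z": 0.145, "turn": 1, "hand": 0.01},
  {"x": -0.029, "y": -0.01, "z": 0.152, "turn": 1, "hand": 0.01},
])

```text
clock: 6.6
position: [0.48, -0.3317, 0.1107]
ee_rot: [[-0.102, 0.995, -0.001], [0.995, 0.102, 0.001], [0.001, -0.001, -1.0]]
force: [0.5, -0.5, -1.0]
gripper_width: 0.0204
grasp_force: 49.1
```

```bash
python3 -c "
from h import *
to([.4786,-.3349,.0957],5.5)"
```

```text
pos [ 0.48   -0.3317  0.1107] yaw 5.84 F [ 0.52 -0.51 -1.01] w 0.0204 t 6.6
shift [-0.0031 -0.0017  0.015 ] turn 0.34
```

>>> drive_tool([
  {"x": 0, "y": 0, "z": 0.005, "turn": 0, "hand": 0.01},
  {"x": 0, "y": 0, "z": 0.009, "turn": 0, "hand": 0.01},
  {"x": 0, "y": 0, "z": 0.012, "turn": 0, "hand": 0.01},
  {"x": 0, "y": 0, "z": 0.013, "turn": 0, "hand": 0.01},
  {"x": 0, "y": 0, "z": 0.014, "turn": 0, "hand": 0.01},
  {"x": 0, "y": 0, "z": 0.015, "turn": 0, "hand": 0.01},
  {"x": 0, "y": 0, "z": 0.015, "turn": 0, "hand": 0.01},
  {"x": 0, "y": 0, "z": 0.015, "turn": 0, "hand": 0.01},
])

```text
clock: 7.6
position: [0.4801, -0.3324, 0.0969]
ee_rot: [[-0.101, 0.995, 0.0], [0.995, 0.101, 0.0], [0.0, 0.0, -1.0]]
force: [0.3, 0.3, -1.2]
gripper_width: 0.02
grasp_force: 49.1
```

>>> drive_tool([
  {"x": 0, "y": 0, "z": 0.0005, "turn": 0, "hand": 0.01},
  {"x": 0, "y": 0, "z": 0.001, "turn": 0, "hand": 0.01},
  {"x": 0, "y": 0, "z": 0.001, "turn": 0, "hand": 0.01},
  {"x": 0, "y": 0, "z": 0.0015, "turn": 0, "hand": 0.01},
  {"x": 0, "y": 0, "z": 0.0015, "turn": 0, "hand": 0.01},
  {"x": 0, "y": 0, "z": 0.002, "turn": 0, "hand": 0.01},
  {"x": 0, "y": 0, "z": 0.002, "turn": 0, "hand": 0.01},
  {"x": 0, "y": 0, "z": 0.002, "turn": 0, "hand": 0.01},
])

```text
clock: 8.6
position: [0.4801, -0.3324, 0.0956]
ee_rot: [[-0.101, 0.995, 0.0], [0.995, 0.101, -0.0], [-0.0, 0.0, -1.0]]
force: [-1.7, 1.1, 5.3]
gripper_width: 0.0201
grasp_force: 49.6
```

>>> drive_tool([
  {"x": 0, "y": 0, "z": -0.0005, "turn": 0, "hand": 0.025},
  {"x": 0, "y": 0, "z": -0.0005, "turn": 0, "hand": 0.04},
  {"x": 0, "y": 0, "z": -0.0005, "turn": 0, "hand": 0.05},
  {"x": 0, "y": 0, "z": -0.0005, "turn": 0, "hand": 0.05},
  {"x": 0, "y": 0, "z": -0.02, "turn": 0, "hand": 0.05},
  {"x": 0, "y": 0, "z": -0.06, "turn": 0, "hand": 0.05},
  {"x": 0, "y": 0, "z": -0.11, "turn": 0, "hand": 0.05},
  {"x": 0, "y": 0, "z": -0.15, "turn": 0, "hand": 0.05},
])

```text
clock: 9.6
position: [0.4803, -0.3325, 0.2468]
ee_rot: [[-0.101, 0.995, 0.001], [0.995, 0.101, -0.001], [-0.001, 0.001, -1.0]]
force: [0.7, -0.6, -0.6]
gripper_width: 0.0504
grasp_force: 0.0
```

Run:
```python
from h import *
t=cam('top');save(t,'top2.png')
H=hsv(t);h,S,V=[H[:,:,i].astype(int) for i in range(3)]
# slot frame + stand from top
cv2.imwrite('pics/z2.png',cv2.resize(t['img'][140:260,90:300,::-1],None,fx=3.5,fy=3.5,interpolation=cv2.INTER_CUBIC))
to([.5163,.3147,.30],8)
```

```text
pos [ 0.482  -0.3337  0.2524] yaw 5.8 F [ 1.15 -0.37  4.36] w 0.0504 t 9.65
shift [ 0.6413  0.1001 -0.0516] turn -2.2
```

View pics/top2.png

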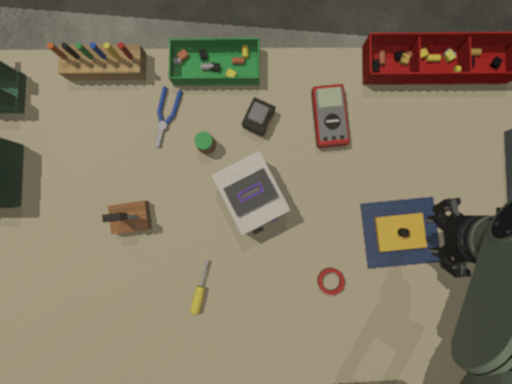

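View pics/z2.png

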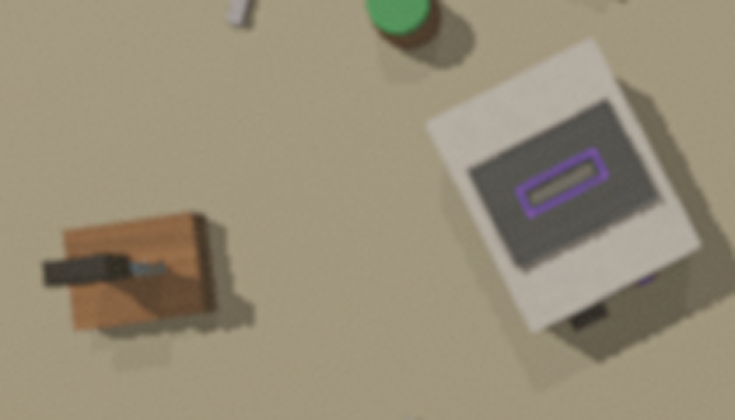

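The lid lies flat on the mat (lid 377–427, 214–252; knob 404,232), and the slot's violet frame is visible at (250,191). The panel still stands at (115,217). I'll stop over the slot on the way to look at it closely.

Run:
```python
from h import *
t=cam('top')
H=hsv(t);h,S,V=[H[:,:,i].astype(int) for i in range(3)]
m=(h>125)&(h<160)&(S>60); F=blob(m,(230,175,270,210)); print('slot frame',rect(F,t,.112))
to([.5695,.0285,.27],27.9)
```

```text
slot frame [5.69800e-01 2.83000e-02 2.26000e-02 5.77000e-02 2.66354e+01]
pos [ 0.4818 -0.3336  0.25  ] yaw 5.81 F [ 0.77 -0.21  0.51] w 0.0501 t 9.7
shift [ 0.3512  0.124  -0.0214] turn -22.09
```

>>> drive_tool([
  {"x": 0.03, "y": 0.01, "z": -0.01, "turn": -3, "hand": 0.05},
  {"x": 0.08, "y": 0.028, "z": -0.02, "turn": -7, "hand": 0.05},
  {"x": 0.135, "y": 0.047, "z": -0.021, "turn": -11, "hand": 0.05},
  {"x": 0.19, "y": 0.067, "z": -0.021, "turn": -15, "hand": 0.05},
  {"x": 0.245, "y": 0.086, "z": -0.021, "turn": -19, "hand": 0.05},
  {"x": 0.3, "y": 0.106, "z": -0.021, "turn": -22, "hand": 0.05},
  {"x": 0.336, "y": 0.119, "z": -0.021, "turn": -22, "hand": 0.05},
  {"x": 0.351, "y": 0.124, "z": -0.021, "turn": -22, "hand": 0.05},
])

```text
clock: 10.7
position: [0.5679, 0.0313, 0.2648]
ee_rot: [[-0.469, 0.883, -0.002], [0.883, 0.469, 0.0], [0.001, -0.001, -1.0]]
force: [-0.4, -0.3, 1.0]
gripper_width: 0.0501
grasp_force: 0.0
```

>>> drive_tool([
  {"x": 0, "y": 0, "z": 0, "turn": 0, "hand": 0.05},
  {"x": 0, "y": 0, "z": 0, "turn": 0, "hand": 0.05},
  {"x": 0, "y": 0, "z": 0, "turn": 0, "hand": 0.05},
  {"x": 0, "y": 0, "z": 0, "turn": 0, "hand": 0.05},
  {"x": 0, "y": 0, "z": 0, "turn": 0, "hand": 0.05},
  {"x": 0, "y": 0, "z": 0, "turn": 0, "hand": 0.05},
  {"x": 0, "y": 0, "z": 0, "turn": 0, "hand": 0.05},
  {"x": 0, "y": 0, "z": 0, "turn": 0, "hand": 0.05},
])

```text
clock: 11.7
position: [0.568, 0.0294, 0.2659]
ee_rot: [[-0.467, 0.885, 0.0], [0.885, 0.467, 0.0], [0.0, 0.0, -1.0]]
force: [-1.2, -0.9, 0.3]
gripper_width: 0.0498
grasp_force: 0.0
```

Run:
```python
from h import *
c=cam('wrist');save(c,'w4.png')
H=hsv(c);h,S,V=[H[:,:,i].astype(int) for i in range(3)]
F=blob((h>120)&(h<160)&(S>60),(180,100,330,280));print('frame',rect(F,c,.112),cv2.boundingRect(F),cen(F))
cs=cv2.findContours(((h>120)&(h<160)&(S>60)).astype(np.uint8),cv2.RETR_CCOMP,cv2.CHAIN_APPROX_NONE)[0]
for k in cs:
    if cv2.contourArea(k)>300: print(rect(k,c,.112),cen(k))
t=cam('top');Ht=hsv(t);Ft=blob((Ht[:,:,0]>125)&(Ht[:,:,0]<160)&(Ht[:,:,1]>60),(230,175,270,210))
print('tri',tri([(c,cen(F)),(t,cen(Ft))]))
to([.515,.3147,.28],8.2)
```

```text
frame [5.70300e-01 2.83000e-02 2.20000e-02 5.83000e-02 2.73363e+01] (242, 160, 32, 79) [257.29342315 198.48580327]
[5.70300e-01 2.83000e-02 2.20000e-02 5.83000e-02 2.73363e+01] [257.29342315 198.48580327]
[5.70300e-01 2.82000e-02 1.32000e-02 4.88000e-02 2.73924e+01] [257.330431   199.19460165]Traceback (most recent call last):
  File "<stdin>", line 8, in <module>
  File "h.py", line 27, in blob
    return max(cs,key=cv2.contourArea)
ValueError: max() iterable argument is empty
```

View pics/w4.png

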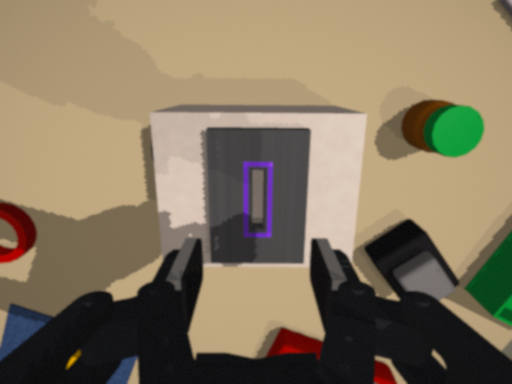

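The violet frame is at (242–274, 160–239), with the slot at (257,199) aligned with the gripper. The slot is at (0.5703, 0.0283), yaw about 27.5°.

>>> drive_tool([
  {"x": 0.02, "y": 0.006, "z": -0.01, "turn": 2, "hand": 0.05},
  {"x": 0.06, "y": 0.019, "z": -0.02, "turn": 5, "hand": 0.05},
  {"x": 0.11, "y": 0.034, "z": -0.02, "turn": 9, "hand": 0.05},
  {"x": 0.16, "y": 0.05, "z": -0.02, "turn": 13, "hand": 0.05},
  {"x": 0.21, "y": 0.065, "z": -0.02, "turn": 17, "hand": 0.05},
  {"x": 0.25, "y": 0.078, "z": -0.02, "turn": 19, "hand": 0.05},
  {"x": 0.272, "y": 0.085, "z": -0.02, "turn": 19.6, "hand": 0.05},
  {"x": 0.277, "y": 0.086, "z": -0.02, "turn": 19.6, "hand": 0.05},
])

```text
clock: 12.8
position: [0.5145, 0.3158, 0.2857]
ee_rot: [[-0.145, 0.989, -0.0], [0.989, 0.145, -0.0], [-0.0, -0.0, -1.0]]
force: [0.6, 0.2, -1.4]
gripper_width: 0.0499
grasp_force: 0.0
```

>>> drive_tool([
  {"x": 0, "y": 0, "z": 0, "turn": 0, "hand": 0.05},
  {"x": 0, "y": 0, "z": 0, "turn": 0, "hand": 0.05},
  {"x": 0, "y": 0, "z": 0, "turn": 0, "hand": 0.05},
  {"x": 0, "y": 0, "z": 0, "turn": 0, "hand": 0.05},
  {"x": 0, "y": 0, "z": 0, "turn": 0, "hand": 0.05},
  {"x": 0, "y": 0, "z": 0, "turn": 0, "hand": 0.05},
  {"x": 0, "y": 0, "z": 0, "turn": 0, "hand": 0.05},
  {"x": 0, "y": 0, "z": 0, "turn": 0, "hand": 0.05},
])

```text
clock: 13.8
position: [0.5149, 0.3145, 0.2859]
ee_rot: [[-0.143, 0.99, 0.0], [0.99, 0.143, 0.0], [0.0, 0.0, -1.0]]
force: [-0.1, -0.1, -0.1]
gripper_width: 0.05
grasp_force: 0.0
```

Run:
```python
from h import *
c=cam('wrist');save(c,'w5.png')
to([.515,.3147,.28],8.2)
for z in(.132,):
  print(proj(c,[.515,.3147,z]))
H=hsv(c);h,S,V=[H[:,:,i].astype(int) for i in range(3)]
g=blob(V<60,(215,130,300,235));print(cv2.boundingRect(g),rect(g,c,.132))
w=blob((h<18)&(S>110)&(V>40),(130,80,380,300));print('stand',rect(w,c,.034))
```

```text
pos [0.5149 0.3145 0.2859] yaw 8.21 F [0.25 0.79 0.34] w 0.0501 t 13.85
shift [0.0002 0.0001 0.0059] turn 0.01
[255.52164239 197.73053365]
(246, 144, 23, 64) [0.5138 0.3303 0.0152 0.0453 8.8089]
stand [0.5148 0.3263 0.0713 0.0921 8.2078]
```

View pics/w5.png

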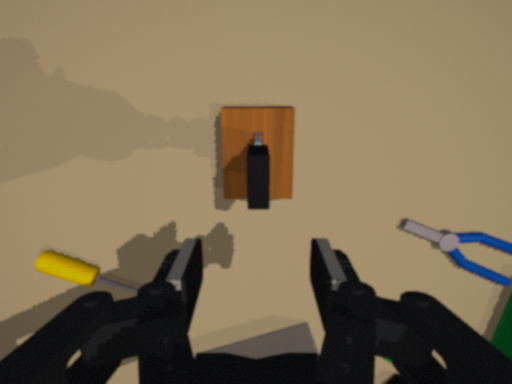

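The grip is at (247–270, 144–208) with its far top edge at row 208, standing in the stand (220–295, 106–200) and square to the tool. The grip centre is about (0.5145, 0.327).

>>> drive_tool([
  {"x": 0.006, "y": 0.001, "z": 0.01, "turn": 0, "hand": 0.05},
  {"x": 0.012, "y": 0.001, "z": 0.035, "turn": 0, "hand": 0.05},
  {"x": 0.012, "y": 0.001, "z": 0.07, "turn": 0, "hand": 0.05},
  {"x": 0.012, "y": 0.001, "z": 0.1, "turn": 0, "hand": 0.05},
  {"x": 0.012, "y": 0.001, "z": 0.117, "turn": 0, "hand": 0.045},
  {"x": 0.012, "y": 0.001, "z": 0.122, "turn": 0, "hand": 0.035},
  {"x": 0.012, "y": 0.001, "z": 0.122, "turn": 0, "hand": 0.03},
  {"x": 0.012, "y": 0.001, "z": 0.122, "turn": 0, "hand": 0.025},
], newtons=40)

```text
clock: 14.85
position: [0.5147, 0.3269, 0.1651]
ee_rot: [[-0.143, 0.99, 0.002], [0.99, 0.143, 0.001], [0.001, 0.002, -1.0]]
force: [0.2, 0.1, 0.2]
gripper_width: 0.025
grasp_force: 0.0
```

>>> drive_tool([
  {"x": 0, "y": 0, "z": 0, "turn": 0, "hand": 0.02},
  {"x": 0, "y": 0, "z": 0, "turn": 0, "hand": 0.017},
  {"x": 0, "y": 0, "z": 0, "turn": 0, "hand": 0.013},
  {"x": 0, "y": 0, "z": 0, "turn": 0, "hand": 0.01},
  {"x": 0, "y": 0, "z": 0, "turn": 0, "hand": 0.005},
  {"x": 0, "y": 0, "z": 0, "turn": 0, "hand": 0.005},
  {"x": 0, "y": 0, "z": 0, "turn": 0, "hand": 0.005},
  {"x": 0, "y": 0, "z": 0, "turn": 0, "hand": 0.005},
])

```text
clock: 15.85
position: [0.5144, 0.3267, 0.1645]
ee_rot: [[-0.143, 0.99, 0.001], [0.99, 0.143, 0.001], [0.0, 0.001, -1.0]]
force: [0.7, -0.3, 5.9]
gripper_width: 0.0154
grasp_force: 40.2
```

>>> drive_tool([
  {"x": 0, "y": 0, "z": -0.004, "turn": 0, "hand": 0.005},
  {"x": 0, "y": 0, "z": -0.014, "turn": 0, "hand": 0.005},
  {"x": 0, "y": 0, "z": -0.03, "turn": 0, "hand": 0.005},
  {"x": 0, "y": 0, "z": -0.055, "turn": 0, "hand": 0.005},
  {"x": 0, "y": 0, "z": -0.085, "turn": 0, "hand": 0.005},
  {"x": 0, "y": 0, "z": -0.115, "turn": 0, "hand": 0.005},
  {"x": 0, "y": 0, "z": -0.133, "turn": 0, "hand": 0.005},
  {"x": 0, "y": 0, "z": -0.14, "turn": 0, "hand": 0.005},
], newtons=60)

```text
clock: 16.85
position: [0.5142, 0.3266, 0.3061]
ee_rot: [[-0.143, 0.99, 0.002], [0.99, 0.143, 0.002], [0.001, 0.002, -1.0]]
force: [0.6, 0.3, -1.3]
gripper_width: 0.0151
grasp_force: 58.8
```

```bash
python3 -c "
from h import *
to([.5703,.0283,.305],27.6)"
```

```text
pos [0.5142 0.3266 0.3061] yaw 8.2 F [ 0.62  0.3  -1.34] w 0.0151 t 16.85
shift [-0.3032  0.013   0.0007] turn -19.4
```

>>> drive_tool([
  {"x": -0.012, "y": 0.001, "z": 0, "turn": -1, "hand": 0.005},
  {"x": -0.04, "y": 0.002, "z": 0, "turn": -3, "hand": 0.005},
  {"x": -0.085, "y": 0.004, "z": 0, "turn": -6, "hand": 0.005},
  {"x": -0.135, "y": 0.006, "z": 0, "turn": -9, "hand": 0.005},
  {"x": -0.185, "y": 0.008, "z": 0, "turn": -12, "hand": 0.005},
  {"x": -0.23, "y": 0.01, "z": 0, "turn": -15, "hand": 0.005},
  {"x": -0.265, "y": 0.011, "z": 0, "turn": -18, "hand": 0.005},
  {"x": -0.288, "y": 0.012, "z": 0, "turn": -19.4, "hand": 0.005},
])

```text
clock: 17.85
position: [0.5665, 0.0406, 0.3027]
ee_rot: [[-0.463, 0.886, -0.003], [0.886, 0.463, -0.001], [0.001, -0.003, -1.0]]
force: [-0.2, 0.8, -0.6]
gripper_width: 0.0151
grasp_force: 58.7
```

>>> drive_tool([
  {"x": -0.01, "y": 0.0005, "z": 0, "turn": 0, "hand": 0.005},
  {"x": -0.014, "y": 0.001, "z": 0, "turn": 0, "hand": 0.005},
  {"x": -0.015, "y": 0.001, "z": 0, "turn": 0, "hand": 0.005},
  {"x": -0.015, "y": 0.001, "z": 0, "turn": 0, "hand": 0.005},
  {"x": -0.015, "y": 0.001, "z": 0, "turn": 0, "hand": 0.005},
  {"x": -0.015, "y": 0.001, "z": 0, "turn": 0, "hand": 0.005},
  {"x": -0.015, "y": 0.001, "z": 0, "turn": 0, "hand": 0.005},
  {"x": -0.015, "y": 0.001, "z": 0, "turn": 0, "hand": 0.005},
])

```text
clock: 18.85
position: [0.5749, 0.0304, 0.304]
ee_rot: [[-0.463, 0.886, 0.0], [0.886, 0.463, 0.0], [0.0, 0.0, -1.0]]
force: [0.1, -0.8, -0.7]
gripper_width: 0.0155
grasp_force: 58.7
```

Run:
```python
from h import *
to([.5703,.0283,.305],27.6)
c=cam('wrist');s=cam('side');save(s,'s6.png')
a=cv2.resize(c['img'][120:384,150:362,::-1],None,fx=2,fy=2,interpolation=cv2.INTER_CUBIC)
b=cv2.resize(s['img'][110:242,200:306,::-1],None,fx=4,fy=4,interpolation=cv2.INTER_CUBIC)[:528,:376]
cv2.imwrite('pics/j6.png',np.hstack([a,b]));save(c,'w6.png')
o=get_obs();p=o['position'];tz=.1525
R=np.array(o['ee_rot'])
P=lambda x,y,z: p+R@np.array([x,y,tz-z])   # panel pt: tool x across width, tool y thickness, z above lower edge
for n,k in(('w',c),('s',s)):
    print(n,[proj(k,P(x,0,z)).round(1).tolist() for z in(0,35,75) for x in(-.021,.021) for z in[z/1000]])
```

```text
pos [0.5749 0.0304 0.304 ] yaw 27.6 F [ 0.13 -0.81 -0.74] w 0.0155 t 18.85
shift [ 0.0003 -0.0051 -0.001 ] turn 0.0
w [[255.2, 225.8], [255.2, 169.3], [255.1, 248.4], [255.2, 169.3], [254.9, 285.1], [255.2, 169.3]]
s [[250.3, 187.3], [255.5, 197.7], [249.9, 174.6], [255.5, 197.7], [249.5, 159.3], [255.5, 197.7]]
```

View pics/j6.png

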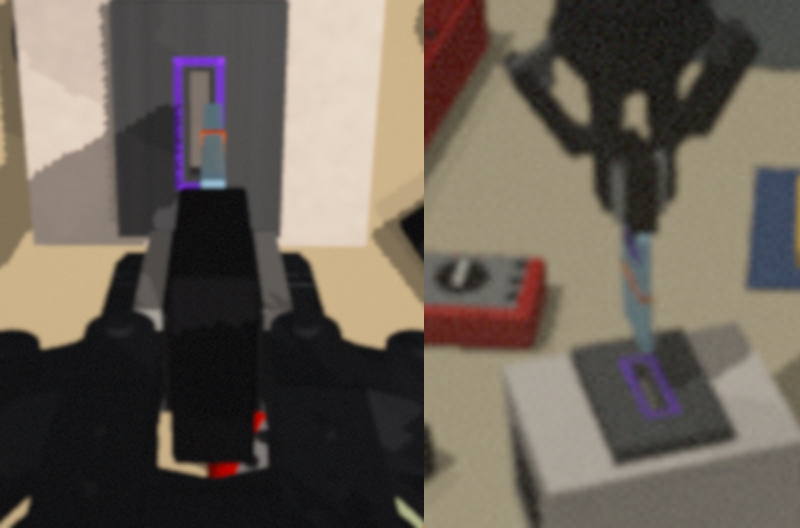

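The wrist view shows the panel upright, with its bottom edge at about (256,172), the line at row ~186 and the grip edge at row ~214. The slot is about 6 px to its left, and the side view agrees. Now I'll measure the offset in the hand.

Run:
```python
from h import *
from scipy.optimize import least_squares
c=cam('wrist');o=get_obs();p=np.array(o['position']);R=np.array(o['ee_rot'])
P=lambda x,y,z,tz: p+R@np.array([x,y,tz-z])
print([proj(c,P(.021,y,z,.1525)).round(1).tolist() for z in(0,.035,.075) for y in(-.003,.003)])
H=hsv(c);h,S,V=[H[:,:,i].astype(int) for i in range(3)]
m=((h<15)&(S>110)&(V>90)); m[:, :245]=0;m[:,270:]=0;m[:170]=0;m[200:]=0
y,x=np.nonzero(m);print('orange',x.min(),x.max(),np.bincount(y)[170:],y.mean(),x.mean())
for r in range(160,216,3): print(r,[int(v) for v in h[r,246:268]],[int(v) for v in S[r,246:268]])
F=blob((h>120)&(h<160)&(S>60),(180,100,330,280))
```

```text
[[250.8, 169.3], [259.6, 169.3], [249.9, 183.7], [260.2, 183.7], [248.4, 207.5], [261.1, 207.5]]
orange 250 262 [ 0  0  0  0  0  0  0  0  0  0  0  0  0  0  0 11 13  5  4  1  1] 186.25714285714287 256.22857142857146
160 [13, 13, 11, 14, 14, 14, 15, 13, 14, 9, 134, 131, 132, 133, 133, 133, 132, 133, 165, 30, 0, 8] [38, 39, 39, 41, 43, 41, 41, 41, 35, 23, 48, 120, 165, 186, 189, 166, 122, 47, 6, 9, 9, 12]
163 [12, 12, 14, 14, 12, 12, 14, 13, 13, 0, 132, 132, 132, 133, 133, 132, 132, 134, 170, 15, 10, 10] [38, 40, 40, 40, 40, 41, 41, 41, 36, 17, 48, 119, 165, 186, 189, 168, 121, 52, 9, 12, 9, 9]
166 [14, 13, 14, 14, 13, 14, 14, 12, 9, 5, 133, 131, 132, 133, 133, 132, 132, 134, 170, 15, 0, 20] [40, 43, 40, 42, 38, 41, 41, 39, 36, 20, 50, 117, 165, 187, 188, 165, 122, 52, 9, 12, 6, 9]
169 [12, 14, 12, 13, 12, 12, 12, 10, 11, 5, 134, 131, 132, 133, 133, 132, 131, 132, 165, 20, 15, 20] [38, 40, 41, 39, 41, 41, 37, 39, 36, 21, 48, 119, 165, 186, 187, 166, 120, 48, 6, 9, 12, 10]
172 [12, 12, 12, 11, 11, 14, 80, 96, 98, 99, 101, 108, 116, 123, 127, 130, 131, 132, 170, 8, 0, 8] [38, 41, 40, 43, 
[... 1946 characters left out ...]
99, 98, 100, 0, 10, 0, 8] [11, 17, 11, 30, 49, 56, 55, 56, 53, 53, 53, 49, 48, 44, 46, 42, 30, 9, 6, 9, 9, 12]
208 [170, 165, 150, 103, 103, 100, 100, 102, 101, 102, 101, 102, 101, 102, 103, 103, 102, 105, 30, 0, 8, 0] [12, 8, 4, 30, 60, 71, 73, 73, 73, 73, 71, 73, 75, 73, 73, 67, 52, 22, 3, 9, 12, 9]
211 [132, 132, 131, 126, 111, 102, 101, 99, 100, 100, 101, 101, 101, 101, 101, 101, 101, 102, 90, 0, 8, 20] [161, 157, 149, 108, 77, 73, 73, 72, 73, 72, 70, 71, 71, 73, 73, 70, 63, 39, 3, 9, 13, 10]
214 [132, 132, 131, 128, 117, 105, 100, 100, 101, 100, 99, 100, 100, 102, 102, 102, 102, 105, 90, 0, 30, 90] [193, 194, 179, 143, 89, 71, 72, 71, 74, 69, 71, 71, 71, 70, 72, 65, 63, 42, 7, 14, 7, 7]
```

>>> drive_tool([
  {"x": 0.0005, "y": -0.002, "z": 0.003, "turn": 0, "hand": 0.005},
  {"x": 0.001, "y": -0.004, "z": 0.009, "turn": 0, "hand": 0.005},
  {"x": 0.0014, "y": -0.0055, "z": 0.016, "turn": 0, "hand": 0.005},
  {"x": 0.0014, "y": -0.0057, "z": 0.022, "turn": 0, "hand": 0.005},
  {"x": 0.0014, "y": -0.0057, "z": 0.026, "turn": 0, "hand": 0.005},
  {"x": 0.0014, "y": -0.0057, "z": 0.027, "turn": 0, "hand": 0.005},
  {"x": 0.0014, "y": -0.0057, "z": 0.027, "turn": 0, "hand": 0.005},
  {"x": 0.0014, "y": -0.0057, "z": 0.027, "turn": 0, "hand": 0.005},
])

```text
clock: 20.0
position: [0.5694, 0.0289, 0.2771]
ee_rot: [[-0.463, 0.886, 0.001], [0.886, 0.463, 0.0], [-0.0, 0.001, -1.0]]
force: [-0.0, -0.0, -0.8]
gripper_width: 0.0155
grasp_force: 58.7
```

Run:
```python
from h import *
to([.5703,.0283,.277],27.6)
c=cam('wrist');s=cam('side')
a=cv2.resize(c['img'][130:230,220:290,::-1],None,fx=6,fy=6,interpolation=cv2.INTER_CUBIC)
b=cv2.resize(s['img'][140:240,225:290,::-1],None,fx=6,fy=6,interpolation=cv2.INTER_CUBIC)[:,:380]
cv2.imwrite('pics/j7.png',np.hstack([a,b[:a.shape[0]]]))
```

```text
pos [0.5694 0.0289 0.2771] yaw 27.6 F [-0.01 -0.04 -0.82] w 0.0155 t 20.0
shift [-0.001   0.0005  0.0001] turn 0.0
```

View pics/j7.png

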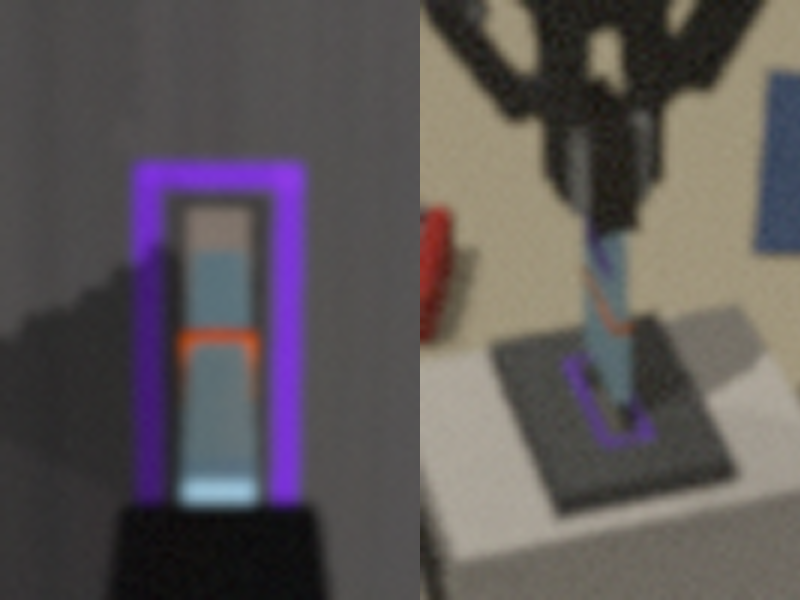

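The panel (crop 187–250 at its bottom edge, row 250) is centred sideways in the violet frame (133–307), and square to it. Now the lengthwise check.

Run:
```python
from h import *
c=cam('wrist');o=get_obs();p=np.array(o['position']);R=np.array(o['ee_rot'])
tx=lambda u,v,z:(R.T@(onz(c,(u,v),z)-p))[:2]*1000
g=lambda col,row:(220+(col+.5)/6-.5,130+(row+.5)/6-.5)
print('frame outer +x',tx(*g(220,161),.112),'inner',tx(*g(220,193),.112),'slot/floor edge',tx(*g(220,205),.112))
for z in(.1225,.1245,.1265): print('panel bottom edge',z,tx(*g(219,250),z))
print('line top edge(+x face, z+36.5)',tx(*g(219,328),.1245+.0365),tx(*g(219,345),.1245+.0335))
```

```text
frame outer +x [27.31320923  0.7176803 ] inner [23.4186301   0.71780615] slot/floor edge [21.94842459  0.71785366]
panel bottom edge 0.1225 [19.03869828  0.60018784]
panel bottom edge 0.1245 [19.54374128  0.60075396]
panel bottom edge 0.1265 [20.04878428  0.60132008]
line top edge(+x face, z+36.5) [20.98547886  0.61018496] [18.35531106  0.60911886]
```

>>> drive_tool([
  {"x": 0, "y": 0, "z": 0.003, "turn": 0, "hand": 0.005},
  {"x": 0, "y": 0, "z": 0.007, "turn": 0, "hand": 0.005},
  {"x": 0, "y": 0, "z": 0.011, "turn": 0, "hand": 0.005},
  {"x": 0, "y": 0, "z": 0.014, "turn": 0, "hand": 0.005},
  {"x": 0, "y": 0, "z": 0.016, "turn": 0, "hand": 0.005},
  {"x": 0, "y": 0, "z": 0.018, "turn": 0, "hand": 0.005},
  {"x": 0, "y": 0, "z": 0.02, "turn": 0, "hand": 0.005},
  {"x": 0, "y": 0, "z": 0.02, "turn": 0, "hand": 0.005},
])

```text
clock: 21.15
position: [0.5692, 0.0289, 0.2568]
ee_rot: [[-0.463, 0.886, -0.0], [0.886, 0.463, 0.0], [0.0, -0.0, -1.0]]
force: [0.7, 0.4, -1.4]
gripper_width: 0.0154
grasp_force: 58.7
```

No contact force; continuing to 3 mm above the goal.

>>> drive_tool([
  {"x": 0, "y": 0, "z": 0.003, "turn": 0, "hand": 0.005},
  {"x": 0, "y": 0, "z": 0.007, "turn": 0, "hand": 0.005},
  {"x": 0, "y": 0, "z": 0.011, "turn": 0, "hand": 0.005},
  {"x": 0, "y": 0, "z": 0.015, "turn": 0, "hand": 0.005},
  {"x": 0, "y": 0, "z": 0.019, "turn": 0, "hand": 0.005},
  {"x": 0, "y": 0, "z": 0.022, "turn": 0, "hand": 0.005},
  {"x": 0, "y": 0, "z": 0.024, "turn": 0, "hand": 0.005},
  {"x": 0, "y": 0, "z": 0.024, "turn": 0, "hand": 0.005},
])

```text
clock: 22.15
position: [0.5692, 0.0289, 0.2328]
ee_rot: [[-0.463, 0.886, -0.0], [0.886, 0.463, 0.0], [0.0, -0.0, -1.0]]
force: [0.2, 0.4, -0.9]
gripper_width: 0.0153
grasp_force: 58.7
```

Run:
```python
from h import *
to([.5694,.0289,.2295],27.6)
for i in range(4): o=get_obs();read_camera('top');print(np.round(o['force'],2),np.round(o['position'],4))
c=cam('wrist');s=cam('side')
a=cv2.resize(c['img'][130:230,220:290,::-1],None,fx=6,fy=6,interpolation=cv2.INTER_CUBIC)
b=cv2.resize(s['img'][165:240,230:277,::-1],None,fx=8,fy=8,interpolation=cv2.INTER_CUBIC)
cv2.imwrite('pics/j8.png',np.hstack([a,b[:600]]))
# predicted side pixel of line for panel if TCP-panel offset .1525, and slot plane
p=np.array(o['position']);q=p-[0,0,.1525-.035]
print('line z',q[2],'px',proj(s,q),'slot px',proj(s,[q[0],q[1],.112]))
```

```text
pos [0.5692 0.0289 0.2328] yaw 27.6 F [ 0.21  0.38 -0.87] w 0.0153 t 22.15
shift [-0.0001  0.0002  0.0033] turn 0.0
[ 0.21  0.38 -0.87] [0.5692 0.0289 0.2328]
[ 0.07 -0.54 -0.11] [0.5693 0.0289 0.233 ]
[-0.39 -0.7  -0.97] [0.5693 0.0289 0.233 ]
[-0.66 -0.36 -1.92] [0.5694 0.0289 0.2331]
line z 0.11555596181241684 px [255.63183838 204.8458939 ] slot px [255.65434299 206.0584113 ]
```

View pics/j8.png

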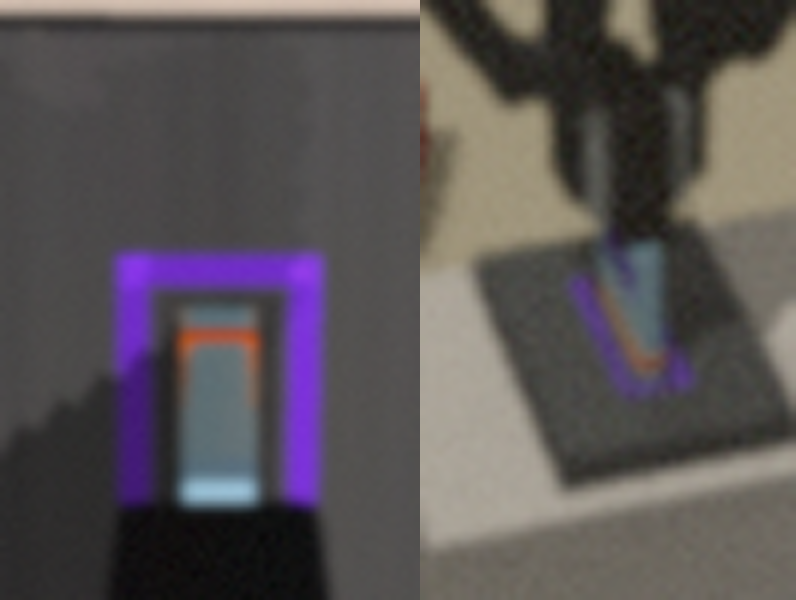

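The panel is in the slot and centred (panel 180–258 in frame 117–322, left). In the side crop the orange line (650,365) is just above the violet frame's near edge (650,385). I'll check the remaining height from the side view.

Run:
```python
from h import *
s=cam('side');o=get_obs();p=np.array(o['position']);R=np.array(o['ee_rot']);x=R[:,0]
H=hsv(s).astype(int);h,S,V=H[:,:,0],H[:,:,1],H[:,:,2]
sl=slice(190,222)
mo=((h<14)|(h>172))&(S>80);mv=(h>120)&(h<160)&(S>60)
for n,m in(('or',mo),('vi',mv)):
    m=m.copy();m[:190]=0;m[222:]=0;m[:,:245]=0;m[:,268:]=0;y,xx=np.nonzero(m);print(n,[(c,y[xx==c].tolist()) for c in range(246,268) if (xx==c).any()])
zc=p[2]-.1525+.035
base=np.array([.5703,.0283,0])
for dz in(-.002,0,.002): print('line near face',dz,proj(s,[*(p[:2]+(.0196*x)[:2]),zc+dz]).round(2))
for d in(.0244,.0292,.0268): print('frame near edge',d,proj(s,[*(base+d*x)[:2],.112]).round(2))
```

```text
or [(257, [210]), (258, [190, 210])]
vi [(248, [200]), (249, [199, 200, 201, 202]), (250, [199, 200, 201, 202, 203, 204]), (251, [200, 201, 202, 203, 204, 205, 206]), (252, [203, 204, 205, 206, 207, 208, 209]), (253, [195, 205, 206, 207, 208, 209, 210, 211]), (254, [194, 195, 196, 197, 208, 209, 210, 211, 212, 213]), (255, [195, 197, 198, 199, 210, 211, 212, 213, 214]), (256, [212, 213, 214]), (257, [213, 214]), (258, [213, 214]), (259, [213]), (260, [212, 213]), (261, [206, 207, 208, 209, 210, 211, 212, 213]), (262, [208, 209, 210, 211, 212, 213]), (263, [210, 211, 212, 213]), (264, [212])]
line near face -0.002 [258.13 210.58]
line near face 0 [258.12 209.89]
line near face 0.002 [258.11 209.2 ]
frame near edge 0.0244 [258.38 212.15]
frame near edge 0.0292 [258.99 213.42]
frame near edge 0.0268 [258.68 212.79]
```

The measured line and frame match the hand model to under 1 mm, so I'll lower the last 3.4 mm.

>>> drive_tool([
  {"x": 0, "y": 0, "z": 0.001, "turn": 0, "hand": 0.005},
  {"x": 0, "y": 0, "z": 0.002, "turn": 0, "hand": 0.005},
  {"x": 0, "y": 0, "z": 0.003, "turn": 0, "hand": 0.005},
  {"x": 0, "y": 0, "z": 0.0034, "turn": 0, "hand": 0.005},
  {"x": 0, "y": 0, "z": 0.0034, "turn": 0, "hand": 0.005},
  {"x": 0, "y": 0, "z": 0.0034, "turn": 0, "hand": 0.005},
  {"x": 0, "y": 0, "z": 0.0034, "turn": 0, "hand": 0.005},
  {"x": 0, "y": 0, "z": 0.0034, "turn": 0, "hand": 0.005},
])

```text
clock: 23.5
position: [0.5692, 0.029, 0.2296]
ee_rot: [[-0.463, 0.886, 0.0], [0.886, 0.463, 0.0], [0.0, 0.0, -1.0]]
force: [-0.1, 0.2, -1.4]
gripper_width: 0.0155
grasp_force: 58.7
```

Run:
```python
from h import *
to([.5692,.0289,.2295],27.6)
F=[];P=[]
for i in range(12): o=get_obs();F.append(o['force']);P.append(o['position']);read_camera('top')
print(np.mean(F,0).round(2),np.mean(P,0).round(4))
# clearance in the slot: frame inner edges vs panel columns, at rows near the line
c=cam('wrist');H=hsv(c).astype(int)
for r in(188,192,196): 
    v=np.nonzero((H[r,:,0]>120)&(H[r,:,0]<160)&(H[r,:,1]>60))[0];v=v[(v>225)&(v<285)]
    b=np.nonzero((H[r,240:275,0]>88)&(H[r,240:275,0]<112)&(H[r,240:275,1]>25))[0]+240
    print(r,v.min(),v.max(),(v.min()+v.max())/2,b.min() if len(b) else None,b.max() if len(b) else None)
```

```text
pos [0.5692 0.029  0.2296] yaw 27.6 F [-0.07  0.21 -1.4 ] w 0.0155 t 23.5
shift [-0.     -0.0001  0.0001] turn 0.0
[-0.22 -0.19 -0.62] [0.5693 0.0289 0.2295]
188 238 274 256.0 None None
192 238 274 256.0 253 259
196 238 274 256.0 252 259
```

```bash
python3 -c "
from rig import sign_off
print(sign_off())"
```

```text
the job is handed in; nothing more can be done
None
```

I handed the job in: the lid is on the blue mat, knob up and released, and the panel is held still in the slot with its line level with the slot's top to within about 1 mm and no measurable push against the box.

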